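Secure the pack tester's lid, fit its knob and hold it in to test

ROBOT

A 7-joint arm with a two-finger parallel gripper is mounted at the origin on the work surface. World frame = base frame: x ahead of the robot, y to its left, z up, the work surface at z = 0. Lengths are in m, angles in rad, forces in N, time in s.
With the tool pointing down it reaches from about 0.425 to 0.875 m from the base axis. Payload 9.9 kg.
Tool frame: the origin (TCP) lies midway between the tips of the shut fingers; the grasp point (between the pads) lies 19 mm behind it (grip_depth is the distance from the TCP to the grasp point, in m); z points along the fingers, y is the line along which they close (so a half turn about z gives the same grasp; the last joint's range is limited). The gripper opens to 85 mm and grips with 20 to 120 N. Pads are 22 mm wide; open, the fingers measure 114 mm over their backs; the gripper's body (76 mm by 85 mm) begins 54 mm behind the grasp point. The pads swing forward as they close: fully open they stand 13 mm farther back than shut.
Start: joints at [-1.215, 0.576, 0.025, 1.437, -0.015, 1.129, -0.057], TCP at [0.287, 0.611, 0.231] pointing down, gripper open.
Joint ranges: [-2.76, 2.76], [-0.34, 2.15], [-1.52, 1.57], [0.19, 2.46], [-1.09, 4.23], [0.17, 1.99], [-2.82, 2.82]. Speed limits (rad/s): [2.22, 2.22, 3.01, 3.01, 3.14, 3.14, 3.14].

INTERFACE

Orientations are given as a rotation vector (axis times angle).
In Python, from workcell import sense, capture, close_job, grip_depth gives the robot as it stands.
- The arm moves only by the tool step_hand, called after "Request:" as name(argument=value, ...) on one line, values as JSON. Schema: {"type":"object","properties":{"motion":{"type":"object","properties":{"moves":{"type":"array","items":{"type":"array","items":{"type":"number"},"minItems":4,"maxItems":4},"minItems":1,"maxItems":10}},"additionalProperties":false,"required":["moves"]},"finger_gap":{"type":"number"},"grip_force":{"type":"number"},"only":{"type":"string"},"quiet":{"type":"boolean"},"lines":{"type":"string"}},"required":["motion"],"additionalProperties":false}. motion is an object whose key "moves" holds a list of rows, 1 to 10 of them, each of 4 numbers: dx, dy, dz in mm, then a turn about the tool's z in rad; each row is the pose to reach, as a shift and turn from the pose commanded when the call began, along the tool's axes at that moment; what a row does not reach only later rows make up. A row lasts 1/12 s, in which the tool goes at most 0.0417 m and 0.125 rad, less where a joint would pass 70% of its speed; a pose out of reach is approached as far as the arm can. finger_gap is the opening from 0.0 (shut) to 1.0 (fully open), set as the call begins (left out keeps the last). The fingers move at their own pace and stop on an object; grip_force is the grip in N (left out, the last holds). Time passes only in rows, so rows that do not move let the fingers close. The tool returns the time, the measured TCP pose, the force, the opening and the grip force at its end. only (a regular expression) keeps the lines of the reply that match it, lines (a string "A,B") keeps lines A to B, and quiet returns only ok. Input that does not fit is refused with a message, and nothing moves.
- sense(): the state, without advancing time (a new reading comes with each control period).
- capture(name): name is "side" or "top" or "wrist"; returns a dict with "image" (384x512x3 uint8, blue, green, red), "z_map" (384x512 float32, m along the optical axis (not along the pixel's ray), 0 where there is no reading), "mtx" (3x3 intrinsics, pixels), "D" ([k1, k2, p1, p2, k3] as OpenCV has them; the pictures are not rectified), "R" (3x3) and "t" (3): a world point X has camera coordinates R X + t; the wrist camera has in their place "tool_from_camera" (4x4, takes a point from camera to tool coordinates, whose origin is the TCP and whose axes are the flange's). Camera axes: x right, y down, z forward; pixel columns grow to the right and rows downward; lengths in m; the calibration is good to about 2 mm. A picture is of the moment at which its call begins: read the wrist's pose just before it.
- close_job(): hands the job in; it is judged then, once.
The state is a dict: "time_s": time; "qpos": joint angles; "qvel": joint speeds; "joint_efforts": joint torques, N m; "ee_pos": TCP position; "eef_rot": TCP orientation; "wrist_force": force on the tool from outside, world axes, zero at the start; "wrist_torque": the same for the moment, N m; "finger_gap": opening from 0.0 (shut) to 1.0 (fully open); "grasp_force": force on a finger pad.
Only numpy, scipy, OpenCV 4.12 (cv2) and the standard library are available. Lean on these libraries where they do the work, as an engineer would, in place of code of your own. Each camera call takes 0.05 s, during which the arm holds its last target. There are 200 camera calls.

TASK

Get the battery pack tester running its test. First secure its closed lid by turning the turnbutton square across the lid's edge, as far as its stop; then take the pointer knob from the mat, turn it so that the flat in its bore meets the flat of the tester's D-shaft, push it fully home on the shaft and keep it pressed in against the shaft's spring. Finish like that, the gripper still holding the knob pressed in, and leave the other things on the bench where they are.

Things in the scene. Friction and masses are not known exactly. Their poses are not given: they have to be found in the camera images.
- tester: battery pack tester, grey case 220 x 320 x 100 mm fixed on the bench; seen from the robot, a black control panel on its right half and a lid with a clear window over the battery bay on its left. Origin: centre of the underside; z up, x to the back, y to the left. Deck 100 mm above the bench, lid's top 104 mm
- lid (a joint): hinge of the lid, rad: 0 = shut (as it starts, held by its own weight), grows as it lifts
- turnbutton (a joint): turnbutton at the middle of the lid's front edge, rad: 0 = tongue along that edge, pointing to the tester's -y (lid free); grows counterclockwise from above to 1.571 = tongue square across the edge, pointing to the tester's +x, at its stop (secured). Starts 0.05 to 0.45; stays where it is left (0.03 N m)
- turnbutton_wing (a point): pivot axis of the turnbutton, at the top of its raised thumb wing, 132 mm above the bench; z up, x along the tongue. The wing is a steel plate 10 mm thick, from -18 to +22 mm along x, rising 21 mm above the tongue's top; the tongue is 16 mm wide, 5 mm thick, its underside 6 mm above the deck, its tip 40 mm from the pivot
- spindle_tip (a point): axis point of the top end of the tester's bare steel D-shaft, upright on the black panel, 130 mm above the bench when out. 12 mm round, one flat 2 mm from the axis, facing this point's +x; z up. Top edge bevelled 1 mm. Stands 24 mm out of a bushing 19 mm across on a 26 mm nut. Starts turned up to 0.5 rad from the tester's x; can be turned, stiffly (0.15 N m)
- spindle (a joint): push travel of the D-shaft, m: 0 = out, 0.005 = fully pressed in. A spring pushes it out: 2 N to start, 6 N at full travel; it springs back when let go
- knob: aluminium pointer knob, right way up on the mat. Skirt 52 mm across, 10 mm high; on it a grip bar 20 mm wide, up to 32 mm, from x -23 to +20 mm, tapering to a pointer nose at +32 mm. Origin: underside, bore axis; x to the nose, z up. D-bore from below, mouth flared 1.5 mm, 16 deep, 13.5 round, its flat 2.75 mm from the axis, on the nose side: nose points where the shaft flat faces. 110 g
- knob_bore_end (a point): centre of the closed end of the knob's bore, 16 mm above the knob's origin; fully home it meets the shaft's tip
- plain_knob: small round ribbed aluminium knob, 34 mm across, 21 mm high, no pointer, on the mat; leave it
- bearing: steel ball bearing, 35 mm across, 11 mm high, flat on the mat; leave it
- chuck: keyless drill chuck standing on its nose on the mat, 43 mm across, 66 mm high with a hex shank up to 90 mm; leave it
- pack: spare tool battery, 117 x 78 x 60 mm, on the bench left of the tester; leave it
- screwdriver: screwdriver, 200 mm long, lying on the bench by the robot's right front; leave it
- jar: glass jar with a steel cap, 60 mm across, 75 mm high, on the bench left of the tester; leave it
- knob_nose (a point): top of the knob's pointer nose, 30 mm from the bore axis, 32 mm above the knob's underside
There are look-alikes about, which are no part of the job. Leave any brown or orange look-alike of the knob alone.

How it is judged:
By the outcome, as a careful person would: the job done as asked, in the order asked, and still so for the second after the job is handed in, while the arm keeps its last pose, push and grip.
It also fails if it takes over 61 s, if anything falls off the work surface, if the arm or the gripper's body presses on something with over 40 N, if the wrist force passes 120 N, or if a joint passes its speed limit or range.

## Working session

There is one attempt and no reset: what is moved stays moved. The work goes in short steps, Python scripts to look and compute and a tool call to move; the robot and the scene stay as the last step left them, time stands still between calls to the robot, and variables do not carry over. Pictures are saved under pics/ and viewed, at most 10 in all, crops included, and the job is handed in when it is done.

```bash
mkdir -p pics
```

Create h.py:
```python
import numpy as np, cv2
from workcell import sense, capture, close_job, grip_depth
from scipy.spatial.transform import Rotation as Ro
def cam(name):
    s=sense(); c=capture(name)
    if name=="wrist":
        T=np.eye(4);T[:3,:3]=Ro.from_rotvec(s["eef_rot"]).as_matrix();T[:3,3]=s["ee_pos"]
        W=T@c["tool_from_camera"]
        c["R"]=W[:3,:3].T; c["t"]=-c["R"]@W[:3,3]
    c["R"]=np.array(c["R"]);c["t"]=np.array(c["t"]);c["mtx"]=np.array(c["mtx"]);c["D"]=np.array(c["D"])
    return c
def ray(c,uv):
    n=cv2.undistortPoints(np.array(uv,float).reshape(-1,1,2),c["mtx"],c["D"])[:,0]
    d=np.c_[n,np.ones(len(n))]@c["R"]; return -c["R"].T@c["t"],d
def onz(c,uv,z):
    o,d=ray(c,uv); return o+d*((z-o[2])/d[:,2])[:,None]
def depth(c,uv):
    o,d=ray(c,uv); uv=np.atleast_2d(uv).astype(int)
    return o+d*c["z_map"][uv[:,1],uv[:,0]][:,None]
def cloud(c):
    v,u=np.mgrid[0:384,0:512]; return depth(c,np.c_[u.ravel(),v.ravel()]).reshape(384,512,3)
def tri(c1,p1,c2,p2):
    A=[];b=[]
    for c,p in((c1,p1),(c2,p2)):
        o,d=ray(c,[p]);d=d[0]/np.linalg.norm(d[0]);P=np.eye(3)-np.outer(d,d);A.append(P);b.append(P@o)
    return np.linalg.lstsq(np.vstack(A),np.hstack(b),rcond=None)[0]
```

Run:
```python
from h import *
import pickle
print(sense()); print(grip_depth)
a={n:cam(n) for n in("top","side","wrist")}
pickle.dump(a,open("a.pkl","wb"))
for n in a: cv2.imwrite(f"pics/{n}0.png",a[n]["image"])
cv2.imwrite("pics/ts0.png",cv2.resize(np.vstack([a["top"]["image"],a["side"]["image"]]),(400,600)))
t=a["top"];print(onz(t,[[0,0],[511,0],[0,383],[511,383]],0),a["side"]["R"],a["side"]["t"],a["wrist"]["R"])
```

```text
{'time_s': 0.0, 'qpos': array([-1.21483396,  0.57649958,  0.02485692,  1.43791197, -0.01501286,
        1.12899874, -0.05650399]), 'qvel': array([ 1.31755864e-03, -5.11388177e-05,  8.32161188e-04, -5.34381691e-04,
       -4.78777454e-04, -1.03773346e-03,  6.47714728e-04]), 'joint_efforts': array([-6.28075868e-04, -7.65759158e+01,  2.25090869e+00, -2.85965502e+01,
        1.55322324e-02,  1.29502980e-02, -5.59248826e-05]), 'ee_pos': array([0.28716856, 0.61036566, 0.23046342]), 'eef_rot': array([-6.85142339e-01, -3.06568625e+00,  2.52731702e-03]), 'wrist_force': array([-0.59088762,  0.36468955,  0.34298709]), 'wrist_torque': array([-0.02772532, -0.00965745,  0.00901587]), 'grasp_force': 0.0, 'finger_gap': 1.0018760016307275}
0.0187
[[ 1.14259786e+00  7.89236230e-01  0.00000000e+00]
 [ 1.18555988e+00 -7.92294199e-01  0.00000000e+00]
 [ 4.22793135e-02  6.66684320e-01 -2.22044605e-16]
 [ 5.04752875e-02 -6.86198741e-01  0.00000000e+00]] [[ 0.99743457 -0.07092027  0.00972632]
 [-0.04191565 -0.68876937 -0.72376781]
 [ 0.058029    0.72150334 -0.68997504]] [-0.5547209   0.12430074  1.49197993] [[ 0.42597819  0.90473199 -0.00161559]
 [ 0.85842733 -0.40361115  0.31654473]
 [ 0.28573607 -0.13622802 -0.94857621]]
```

View pics/top0.png

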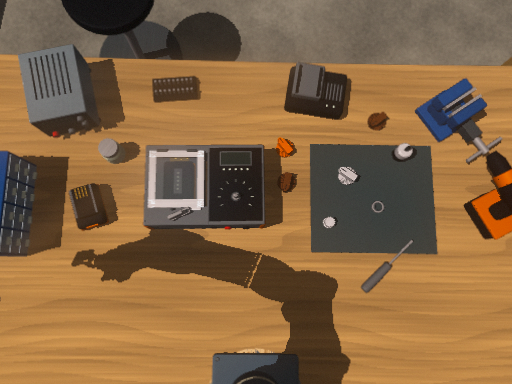

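View pics/side0.png

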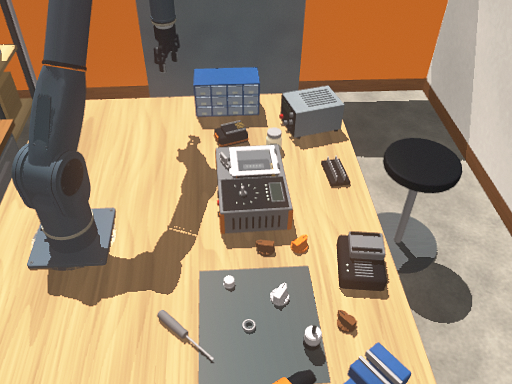

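Top view: tester at about (205,187), with the turnbutton at (180,213) and the spindle at (235,196). The silver pointer knob is on the mat at (347,175). The brown and orange look-alikes are at (286,182), (285,147) and (377,121). In the side view the knob is at (280,295) and the spindle at (243,192).

Run:
```python
from h import *
import pickle
a=pickle.load(open("a.pkl","rb"));t,s=a["top"],a["side"]
for n,p,z in(("turnb",(180,213),.132),("spin",(235,196),.13),("knob",(347,175),.03)): print(n,onz(t,[p],z)[0],depth(t,[p])[0])
print("tri spin",tri(t,(235,196),s,(243,190)),"knob",tri(t,(347,175),s,(280,294)))
P=cloud(t)
m=(np.abs(P[...,2]-.1)<.006)&(P[...,0]<.85)&(np.abs(P[...,1]-.1)<.3)
n,l,st,c=cv2.connectedComponentsWithStats(m.astype(np.uint8))
i=1+st[1:,4].argmax();q=P[l==i][:,:2].astype(np.float32);print("deck",cv2.minAreaRect(q),np.median(P[l==i][:,2]))
K=P[155:195,330:365];print("mat z",np.median(K[...,2]));b=K[...,2]>K[...,2].min()+.02
w=a["wrist"];print("wrist axis hits",onz(w,[[256,192],[256,383],[0,192]],.1),"tool z",Ro.from_rotvec(sense()["eef_rot"]).as_matrix(), w["tool_from_camera"])
```

```text
turnb [0.47830072 0.20059139 0.132     ] [0.47856157 0.20089171 0.1299885 ]
spin [0.52499182 0.06079375 0.13      ] [0.52500095 0.06079481 0.12994709]
knob [ 0.60842619 -0.2574811   0.03      ] [ 0.6077489  -0.25673788  0.03296437]
tri spin [0.53042664 0.06140308 0.11127588] knob [ 0.61390452 -0.26132619  0.01427396]
deck ((0.5619418621063232, 0.14393068850040436), (0.2192613035440445, 0.3215537369251251), 1.4686834812164307) 0.10090034025249173
mat z 0.0030025183738311423
wrist axis hits [[0.2980154  0.60248976 0.1       ]
 [0.49278411 0.50956621 0.1       ]
 [0.20219786 0.39835743 0.1       ]] tool z [[-9.04846798e-01  4.25737047e-01 -4.89293957e-04]
 [ 4.25737323e-01  9.04846010e-01 -1.19547274e-03]
 [-6.62213470e-05 -1.29003038e-03 -9.99999166e-01]] [[-2.86005743e-04 -9.48597733e-01 -3.16484217e-01  8.13200912e-02]
 [ 9.99999957e-01 -2.49220552e-04 -1.56708227e-04  1.90233208e-03]
 [ 6.97786974e-05 -3.16484248e-01  9.48597763e-01 -1.42160709e-01]
 [ 0.00000000e+00  0.00000000e+00  0.00000000e+00  1.00000000e+00]]
```

The manual's scale: shifts go in mm. Converting my numbers, -0.33 m is -330, -0.313 m is -313.

Request:
step_hand(motion={"moves":[[-36,-29,0,0.08],[-70,-58,0,0.17],[-105,-87,0,0.25],[-139,-116,0,0.34],[-174,-145,0,0.42],[-209,-174,0,0.51],[-243,-203,0,0.6],[-278,-232,0,0.68],[-313,-261,0,0.77],[-330,-270,0,0.85]]})

```text
time_s: 0.98
ee_pos: [0.4662, 0.2324, 0.2314]
eef_rot: [-1.894, -2.506, 0.0]
wrist_force: [0.9, 0.5, -0.3]
finger_gap: 1.0
grasp_force: 0.0
```

Request:
step_hand(motion={"moves":[[0,0,0,0],[0,0,0,0]]})

```text
time_s: 1.15
ee_pos: [0.4673, 0.2319, 0.2314]
eef_rot: [1.895, 2.505, -0.0]
wrist_force: [-0.5, 1.6, 0.1]
finger_gap: 0.998
grasp_force: 0.0
```

Run:
```python
from h import *
import pickle
w=cam("wrist");pickle.dump(w,open("w1.pkl","wb"));cv2.imwrite("pics/w1.png",w["image"]);s=sense();print(s["ee_pos"],Ro.from_rotvec(s["eef_rot"]).as_matrix(),s["qpos"])
```

```text
[0.46634173 0.23402747 0.2312566 ] [[-2.75973274e-01  9.61165285e-01 -2.19196678e-04]
 [ 9.61165295e-01  2.75973302e-01  1.13023823e-04]
 [ 1.69127006e-04 -1.79492685e-04 -9.99999970e-01]] [-0.76945494  0.36165439  0.29929887  1.84636666 -0.12863461  0.9524305
 -0.13402128]
```

View pics/w1.png

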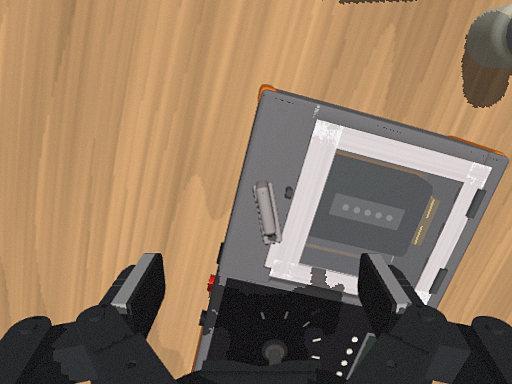

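Wrist view: the turnbutton's wing lies from (262,182) to (272,240), with the tongue tip at the lower end. The D-shaft is at about (275,350), just below the gripper.

Run:
```python
from h import *
import pickle
w=pickle.load(open("w1.pkl","rb"));P=cloud(w)
v,u=np.mgrid[0:384,0:512]
def fit(lo,hi,box):
    m=(P[...,2]>lo)&(P[...,2]<hi)&(u>box[0])&(u<box[1])&(v>box[2])&(v<box[3])
    q=P[m];r=cv2.minAreaRect(q[:,:2].astype(np.float32));c,e=cv2.PCACompute(q[:,:2].astype(np.float32),None)
    print(len(q),np.median(q[:,2]),q[:,:2].mean(0),r,np.degrees(np.arctan2(e[0,1],e[0,0])));return q
fit(.124,.14,(230,300,160,260));fit(.107,.14,(230,300,160,260));fit(.12,.14,(240,310,320,375))
m=(np.abs(P[...,2]-.1)<.004);print("deck z",np.median(P[m][:,2]))
m=cv2.connectedComponentsWithStats(((P[...,2]>.095)&(P[...,2]<.11)).astype(np.uint8))[1]
T=pickle.load(open("a.pkl","rb"))["top"];print(w["mtx"])
crop=w["image"][160:260,220:320];crop2=w["image"][320:384,225:325]
cv2.imwrite("pics/c1.png",np.hstack([cv2.resize(crop,None,fx=4,fy=4,interpolation=2),cv2.resize(crop2,None,fx=4,fy=4,interpolation=2)[:400] if 0 else cv2.copyMakeBorder(cv2.resize(crop2,None,fx=4,fy=4),0,144,0,0,0)]))
```

```text
643 0.1316040913849018 [0.47571541 0.21820721] ((0.4763501286506653, 0.21651583909988403), (0.010027158074080944, 0.040057167410850525), 26.102170944213867) 116.20028
1221 0.12852354795748414 [0.47923907 0.21399882] ((0.4868324398994446, 0.21210093796253204), (0.03145404905080795, 0.0571427159011364), 25.304283142089844) 114.90932
42 0.12217935070838362 [0.52800143 0.06613163] ((0.5287372469902039, 0.0660565197467804), (0.010662691667675972, 0.004072091542184353), 23.562965393066406) 25.075073
deck z 0.10073890795294937
[[341.47941176   0.         260.96814197]
 [  0.         341.47941176 188.08419697]
 [  0.           0.           1.        ]]
```

View pics/c1.png

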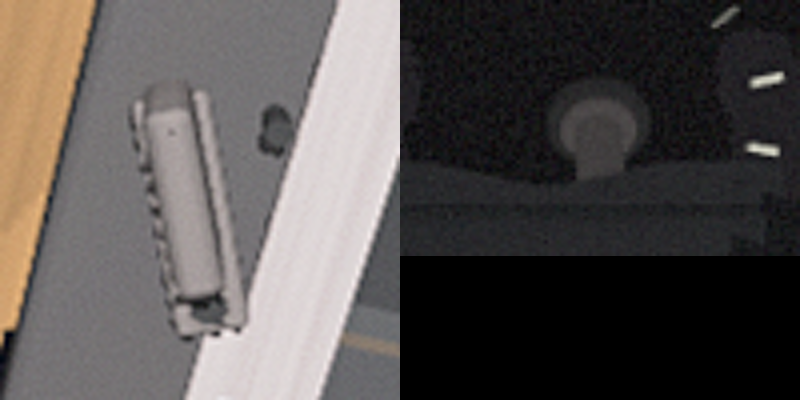

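The raised wing measures 40 x 10 mm at z 0.1316 and gives a turnbutton angle of about 0.43 rad, all consistent with the text. Next I move above it and re-measure in the tool frame.

Add to h.py:
```python
def toolcloud(c):
    T=c["tool_from_camera"];v,u=np.mgrid[0:384,0:512]
    n=cv2.undistortPoints(np.c_[u.ravel(),v.ravel()].astype(float).reshape(-1,1,2),c["mtx"],c["D"])[:,0]
    q=np.c_[n,np.ones(len(n))]*c["z_map"].reshape(-1,1)
    return (q@T[:3,:3].T+T[:3,3]).reshape(384,512,3)
def rect(q):
    r=cv2.minAreaRect(q[:,:2].astype(np.float32));b=cv2.boxPoints(r);e=b[1]-b[0];f=b[2]-b[1]
    L=e if np.hypot(*e)>np.hypot(*f) else f
    return np.array(r[0]),sorted(r[1]),np.arctan2(L[1],L[0])%np.pi
```

```text
(no output)
```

Request:
step_hand(motion={"moves":[[-6,2,22,-0.06],[-11,3,45,-0.12],[-16.6,4.7,67,-0.176],[-16.6,4.7,67,-0.176],[-16.6,4.7,67,-0.176]]})

```text
time_s: 1.62
ee_pos: [0.4743, 0.2208, 0.1637]
eef_rot: [-1.66, -2.665, 0.003]
wrist_force: [-0.0, -0.6, 0.3]
finger_gap: 1.002
grasp_force: 0.0
```

Run:
```python
from h import *
w=cam("wrist");cv2.imwrite("pics/w2.png",w["image"]);P=toolcloud(w);print(sense()["ee_pos"])
W=cloud(w)
m=(W[...,2]>.125)&(W[...,2]<.138)
n,l,st,c=cv2.connectedComponentsWithStats(m.astype(np.uint8))
for i in range(1,n):
    if st[i,4]>80: print(st[i],rect(P[l==i]),np.median(P[l==i][:,2]),rect(W[l==i])[0],np.median(W[l==i][:,2]))
```

```text
[0.474993  0.2211142 0.1647514]
[ 250  200   18   66 1123] (array([-3.99484672e-03,  2.46362761e-05]), [0.009890899062156677, 0.039499834179878235], np.float32(3.137503)) 0.03216827773438766 [0.47596538 0.21715331] 0.13156388230318114
```

Scaled: 0.049 m is 49, -0.002 m is -2.

Request:
step_hand(motion={"moves":[[-2,0,25,0],[-2,0,49,0],[-2,0,49,0]]})

```text
time_s: 1.92
ee_pos: [0.4747, 0.2188, 0.1136]
eef_rot: [-1.659, -2.666, 0.004]
wrist_force: [-0.7, -0.8, 0.2]
finger_gap: 1.0
grasp_force: 0.0
```

Request:
step_hand(motion={"moves":[[0,0,0,0],[0,0,0,0],[0,0,0,0],[0,0,0,0],[0,0,0,0],[0,0,0,0],[0,0,0,0],[0,0,0,0]]}, finger_gap=0.0, grip_force=30)

```text
time_s: 2.58
ee_pos: [0.4748, 0.2175, 0.1158]
eef_rot: [-1.66, -2.665, 0.003]
wrist_force: [-7.1, -1.7, 11.5]
finger_gap: 0.112
grasp_force: 33.0
```

Request:
step_hand(motion={"moves":[[0,0,-1,-0.11],[0,0,-1,-0.22],[0,0,-1,-0.34],[0,0,-1,-0.46],[0,0,-1,-0.58],[0,0,-1,-0.7],[0,0,-1,-0.82],[0,0,-1,-0.94],[0,0,-1,-1.04],[0,0,-1,-1.1]]})

```text
time_s: 3.42
ee_pos: [0.4743, 0.2169, 0.1159]
eef_rot: [-0.013, -3.138, 0.003]
wrist_force: [-5.8, -1.8, 1.2]
finger_gap: 0.106
grasp_force: 31.6
```

Request:
step_hand(motion={"moves":[[0,0,0,-0.03],[0,0,0,-0.03]]})

```text
time_s: 3.58
ee_pos: [0.4743, 0.2168, 0.1159]
eef_rot: [0.028, -3.138, 0.003]
wrist_force: [-4.8, -2.2, 1.7]
finger_gap: 0.107
grasp_force: 31.7
```

```bash
python3 -c "
from h import *
s=sense();print(s['wrist_torque'],s['wrist_force'],Ro.from_rotvec(s['eef_rot']).as_matrix()[:2,1],s['qpos'])"
```

```text
[-0.47240731  1.16942138  0.03610136] [-4.82157605 -2.2276322   1.65982721] [-0.01788002  0.99983804] [-0.43296531  0.49387286 -0.12423938  1.97571757  0.09330593  0.681531
  0.97339791]
```

Request:
step_hand(motion={"moves":[[0,0,0,-0.02],[0,0,0,-0.04],[0,0,0,-0.04]]})

```text
time_s: 3.83
ee_pos: [0.4743, 0.2168, 0.1159]
eef_rot: [0.087, -3.137, 0.003]
wrist_force: [-6.5, -1.8, 2.5]
finger_gap: 0.111
grasp_force: 36.9
```

```bash
python3 -c "
from h import *
s=sense();print(s['wrist_torque'],s['wrist_force'],Ro.from_rotvec(s['eef_rot']).as_matrix()[:2,1])"
```

```text
[-0.46859974  1.2318909  -0.69709487] [-6.50691486 -1.76248711  2.46104819] [-0.05560478  0.99845107]
```

Request:
step_hand(motion={"moves":[[0,0,0,0],[0,0,0,0],[0,0,0,0],[0,0,0,0],[0,0,0,0],[0,0,-30,0],[0,0,-70,0],[0,0,-100,0],[0,0,-120,0]]}, finger_gap=1.0)

```text
time_s: 4.58
ee_pos: [0.477, 0.2186, 0.2395]
eef_rot: [-0.088, 3.137, 0.003]
wrist_force: [0.8, 1.2, -0.2]
finger_gap: 1.001
grasp_force: 0.0
```

Request:
step_hand(motion={"moves":[[-12,-38,0,0],[-23,-77,0,0],[-34,-115,0,0],[-45.5,-154,0,0],[-45.5,-154,0,0],[-45.5,-154,0,0]]})

```text
time_s: 5.08
ee_pos: [0.5309, 0.064, 0.2362]
eef_rot: [-0.08, 3.14, -0.001]
wrist_force: [-1.4, 1.3, 0.4]
finger_gap: 1.0
grasp_force: 0.0
```

Run:
```python
from h import *
import pickle
w=cam("wrist");pickle.dump(w,open("w3.pkl","wb"));cv2.imwrite("pics/w3.png",w["image"]);s=sense();print(s["ee_pos"],Ro.from_rotvec(s["eef_rot"]).as_matrix()[:2,:2])
W=cloud(w)
m=(W[...,2]>.1225)&(W[...,2]<.138)
n,l,st,c=cv2.connectedComponentsWithStats(m.astype(np.uint8))
for i in range(1,n):
    if st[i,4]>40: r=rect(W[l==i]);print(st[i],r,np.degrees(r[2]),np.median(W[l==i][:,2]),rect(toolcloud(w)[l==i])[0])
```

```text
[0.53035119 0.06626582 0.23623726] [[-0.99853922 -0.05403161]
 [-0.05403163  0.99853921]]
[454  99  28  54 964] (array([0.47732088, 0.21766597]), [0.011068395338952541, 0.0395284965634346], np.float32(3.1394432)) 179.87683 0.13104284331823338 [0.0456899 0.1563136]
[248 175  16  16 179] (array([0.52946025, 0.06192879]), [0.008876491338014603, 0.011630328372120857], np.float32(1.1145065)) 63.856514 0.12908327032720635 [ 0.00151377 -0.00186464]
```

View pics/w3.png

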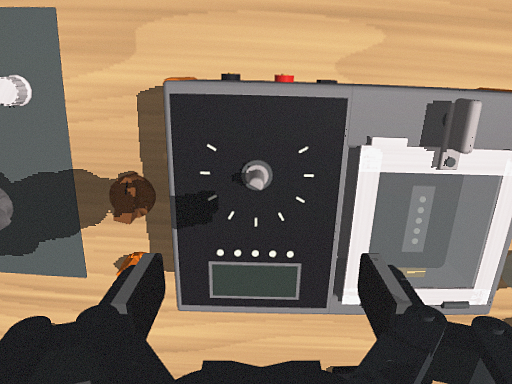

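Wrist view: the D-shaft tip is at (257,177) with the flat on its lower-left side. The turnbutton's wing runs from (470,100) to (448,165), across the lid edge. Next I go closer to measure the flat and check the tester's yaw.

Request:
step_hand(motion={"moves":[[3,-2.8,40,0],[6,-2.8,65,0],[6,-2.8,65,0],[6,-2.8,65,0]]})

```text
time_s: 5.47
ee_pos: [0.5235, 0.0652, 0.171]
eef_rot: [0.092, -3.138, -0.0]
wrist_force: [0.1, 0.2, 0.6]
finger_gap: 1.0
grasp_force: 0.0
```

Run:
```python
from h import *
import pickle
w3=pickle.load(open("w3.pkl","rb"));W=cloud(w3)
# tester yaw: panel edges (black panel on deck), lid frame
g=cv2.cvtColor(w3["image"],cv2.COLOR_BGR2GRAY)
def line(pts): # edge points pixel->plane z
    X=onz(w3,pts,.1);vx=cv2.fitLine(X[:,:2].astype(np.float32),cv2.DIST_HUBER,0,.001,.001).ravel();return np.degrees(np.arctan2(vx[1],vx[0])),np.abs((X[:,0]-vx[2])*vx[1]-(X[:,1]-vx[3])*vx[0]).mean()
gi=g.astype(int)
# right panel edge ~ col 335-350 rows110-290
print("panel right",line([(320+np.argmax(np.diff(gi[r,320:365])),r) for r in range(110,290)]))
print("panel top",line([(c,85+np.argmin(np.diff(gi[85:115,c]))) for c in range(190,330)]))
ws=[cam("wrist") for _ in range(3)];pickle.dump(ws,open("w4.pkl","wb"))
for w in ws:
    W=cloud(w);P=toolcloud(w)
    m=((W[...,2]>.1275)&(W[...,2]<.134));m[300:]=0
    n,l,st,c=cv2.connectedComponentsWithStats(m.astype(np.uint8))
    for i in range(1,n):
        if st[i,4]>60: r=rect(P[l==i]);r2=rect(W[l==i]);print(st[i],r,np.degrees(r2[2]),np.median(W[l==i][:,2]),np.median(P[l==i][:,2]),r2[0])
w=ws[0];cv2.imwrite("pics/c4.png",cv2.resize(w["image"][150:270,200:320],None,fx=5,fy=5,interpolation=2))
```

```text
panel right (np.float32(1.5370942), np.float64(0.004570971612393223))
panel top (np.float32(-88.530785), np.float64(0.00019073956273638192))
[242 220  20  18 247] (array([-0.00581582, -0.00336785]), [0.009350534528493881, 0.012120998464524746], np.float32(2.0976036)) 63.172997 0.1293116401447679 0.04162406493024254 [0.52940792 0.06216181]
[242 217  20  18 237] (array([-0.00456014, -0.00342812]), [0.009080921299755573, 0.01167373452335596], np.float32(2.0948868)) 63.3002 0.12927750560051737 0.04289485634415113 [0.52945739 0.06200706]
[242 216  20  17 234] (array([-0.00396928, -0.00317663]), [0.00935403537005186, 0.011515799909830093], np.float32(2.0775604)) 64.29493 0.1292613898990569 0.04351198813455506 [0.5295344  0.06209439]
```

View pics/c4.png

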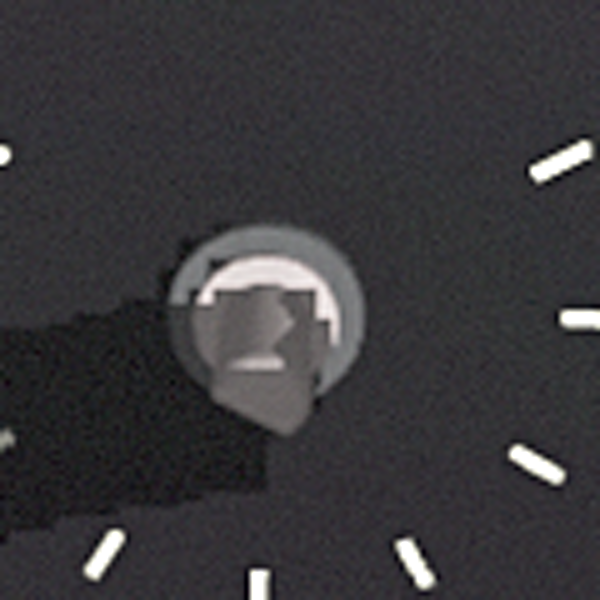

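Run:
```python
from h import *
import pickle
w3=pickle.load(open("w3.pkl","rb"));W=cloud(w3);S=W[90:165,420:490].reshape(-1,3)
for lo in(.128,.1295,.1305):
    q=S[(S[:,2]>lo)&(S[:,2]<.137)];c,e=cv2.PCACompute(q[:,:2].astype(np.float32),None);r=rect(q);print(lo,len(q),r,np.degrees(r[2]),np.degrees(np.arctan2(e[0,1],e[0,0])))
q=S[(S[:,2]>.105)&(S[:,2]<.1135)];r=rect(q);print("tongue",len(q),r,np.degrees(r[2]))
for w in pickle.load(open("w4.pkl","rb")):
    print("bushing",onz(w,[(253.3,216.2)],.106)[0]);W=cloud(w)
    for lo in(.1285,.1295):
        S=W[205:245,235:270].reshape(-1,3);q=S[(S[:,2]>lo)&(S[:,2]<.134)];r=rect(q);print(lo,r,np.degrees(r[2]))
```

```text
0.128 733 (array([0.4773984 , 0.21771529]), [0.010752299800515175, 0.03915851190686226], np.float32(3.1317117)) 179.43385 1.3432423
0.1295 652 (array([0.47724214, 0.21793337]), [0.01031927578151226, 0.03884175792336464], np.float32(3.1317117)) 179.43385 1.4976579
0.1305 569 (array([0.4772639 , 0.21780609]), [0.009931430220603943, 0.03845272213220596], np.float32(0.022971062)) 1.3161448 1.4712958
tongue 723 (array([0.49485505, 0.21980862]), [0.04747543856501579, 0.06432244926691055], np.float32(0.66646767)) 38.185783
bushing [0.53169757 0.06223394 0.106     ]
0.1285 (array([0.52924711, 0.06219965]), [0.008682048879563808, 0.011172822676599026], np.float32(1.1125442)) 63.744083
0.1295 (array([0.52947873, 0.06203343]), [0.007330785039812326, 0.010561222210526466], np.float32(1.0831443)) 62.059593
bushing [0.53358478 0.06222036 0.106     ]
0.1285 (array([0.52939546, 0.06201941]), [0.008723314851522446, 0.011671390384435654], np.float32(1.1187077)) 64.09722
0.1295 (array([0.52940333, 0.0619121 ]), [0.006890241056680679, 0.010929607786238194], np.float32(1.0112255)) 57.93895
bushing [0.53456022 0.06209308 0.106     ]
0.1285 (array([0.52933031, 0.06230126]), [0.008809799328446388, 0.01135338842868805], np.float32(1.0764964)) 61.678696
0.1295 (array([0.5288009 , 0.06206409]), [0.0080420495942235, 0.010376790538430214], np.float32(1.1382453)) 65.21665
```

Request:
step_hand(motion={"moves":[[-3,-34,-40,0],[-10,-70,-50,0],[-20,-110,-50,0],[-30,-150,-50,0],[-37,-190,-50,0],[-45,-230,-50,0],[-52,-270,-50,0],[-60,-300,-50,0],[-60,-326,-40,0]]})

```text
time_s: 6.37
ee_pos: [0.6052, -0.2619, 0.2147]
eef_rot: [-0.086, 3.134, -0.004]
wrist_force: [-0.5, 0.4, 0.8]
finger_gap: 1.0
grasp_force: 0.0
```

Request:
step_hand(motion={"moves":[[0,0,0,0],[0,0,0,0]]})

```text
time_s: 6.53
ee_pos: [0.6025, -0.2602, 0.2119]
eef_rot: [-0.083, 3.14, -0.001]
wrist_force: [0.1, 0.7, 0.4]
finger_gap: 0.993
grasp_force: 0.0
```

Run:
```python
from h import *
import pickle
w=cam("wrist");pickle.dump(w,open("w5.pkl","wb"));cv2.imwrite("pics/w5.png",w["image"])
```

```text
(no output)
```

View pics/w5.png

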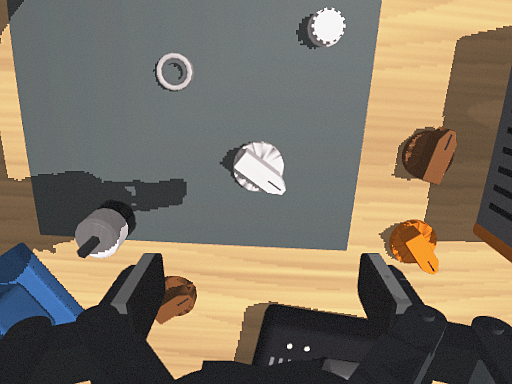

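The silver knob is at (262,167), its bar running from (240,155) to the nose at (284,190), so the nose points to world +x,+y. The wing reads 1.47°, equal to the tester's yaw, so the turnbutton is at its stop.

Run:
```python
from h import *
import pickle
for w in [pickle.load(open("w5.pkl","rb")),cam("wrist"),cam("wrist")]:
    W=cloud(w);P=toolcloud(w);sl=(slice(135,200),slice(225,300));S=W[sl].reshape(-1,3);Q=P[sl].reshape(-1,3)
    print("mat",np.median(S[S[:,2]<.008][:,2]))
    m=(S[:,2]>.028)&(S[:,2]<.042)
    for X,nm in((S,"world"),(Q,"tool")):
        q=X[m];r=rect(q);d=np.array([np.cos(r[2]),np.sin(r[2])]);nrm=np.array([-d[1],d[0]])
        a=(q[:,:2]-r[0])@d;b=(q[:,:2]-r[0])@nrm
        # nose end is narrow
        wide=[np.ptp(b[(a>lo)&(a<lo+.008)]) for lo in(a.min(),a.max()-.008)]
        if wide[1]>wide[0]: d=-d;a=-a;
        k=a<a.max()-.015
        print(nm,m.sum(),r,np.degrees(r[2]),np.median(q[:,2]),"dir",np.degrees(np.arctan2(d[1],d[0])),wide,"axis",r[0]+d*(a.max()-.032),r[0]+d*(a.min()+.023), "bmid",(b[k].max()+b[k].min())/2)
    q=S[(S[:,2]>.0095)&(S[:,2]<.042)];print("skirt",cv2.minEnclosingCircle(q[:,:2].astype(np.float32)))
    s=sense();print(s["ee_pos"],np.degrees(np.arctan2(*Ro.from_rotvec(s["eef_rot"]).as_matrix()[[1,0],1])),s["qpos"][6])
```

```text
mat 0.002664968122896072
world 1083 (array([ 0.61640602, -0.25800803]), [0.020664198324084282, 0.055024001747369766], np.float32(0.9641204)) 55.240025 0.034564372675225996 dir 55.24003 [np.float64(0.020114862527914713), np.float64(0.013607799825084636)] axis [ 0.61384723 -0.26169514] [ 0.61383356 -0.26171485] bmid -2.269708418434213e-08
tool 1083 (array([-0.01390606,  0.00159443]), [0.02066677436232567, 0.055024389177560806], np.float32(2.2303343)) 127.788734 0.1773794505641193 dir 127.788734 [np.float64(0.020119109451791448), np.float64(0.013607501358203003)] axis [-0.01115615 -0.00195218] [-0.0111412  -0.00197145] bmid 7.934189477296072e-10
skirt ((0.615775465965271, -0.25926485657691956), 0.029024753719568253)
[ 0.60335492 -0.25678534  0.21246595] 93.32347557036992 1.9323770390471517
mat 0.002685975028888038
world 1083 (array([ 0.61644417, -0.25795269]), [0.02046452835202217, 0.05499505251646042], np.float32(0.9589548)) 54.94406 0.03461039398932175 dir 54.94406 [np.float64(0.020436912428283584), np.float64(0.012884497257811735)] axis [ 0.61385805 -0.2616384 ] [ 0.61386089 -0.26163
[... 583 characters left out ...]
, 0.05519551783800125], np.float32(0.95212024)) 54.552467 0.03461929880954073 dir 54.55247 [np.float64(0.02003136168066611), np.float64(0.013336359291309045)] axis [ 0.61385237 -0.26147278] [ 0.61373898 -0.26163206] bmid 6.377253283524481e-08
tool 1085 (array([-0.01280325, -0.00146079]), [0.020692743360996246, 0.05520119518041611], np.float32(2.2466729)) 128.72487 0.17780851892138355 dir 128.72488 [np.float64(0.020032184790635073), np.float64(0.013338250792907427)] axis [-0.01005107 -0.00489302] [-0.00992521 -0.00504998] bmid -2.911916904650702e-09
skirt ((0.6156167387962341, -0.258971244096756), 0.029225261881947517)
[ 0.60335492 -0.25678534  0.21246595] 93.32347557036992 1.9323770390471517
```

Scaled: -0.01 m is -10, 0.01 m is 10.

Request:
step_hand(motion={"moves":[[-10,-5,10,0.12],[-10,-5,20,0.24],[-10,-5,30,0.36],[-10,-5,40,0.48],[-10,-5,60,0.6],[-10,-5,80,0.72],[-10,-5,80,0.84],[-10,-5,80,0.96],[-10,-5,80,1.08],[-10,-5,80,1.2]]})

```text
time_s: 7.52
ee_pos: [0.6138, -0.2608, 0.1321]
eef_rot: [1.705, 2.638, 0.002]
wrist_force: [0.2, 0.2, 0.9]
finger_gap: 1.004
grasp_force: 0.0
```

Request:
step_hand(motion={"moves":[[0,0,0,0.12],[0,0,0,0.24],[0,0,0,0.36],[0,0,0,0.48],[0,0,0,0.6],[0,0,0,0.72],[0,0,0,0.84],[0,0,0,0.96],[0,0,0,1.04]]})

```text
time_s: 8.27
ee_pos: [0.6139, -0.2606, 0.1321]
eef_rot: [-2.791, -1.442, -0.003]
wrist_force: [0.7, -0.2, 1.1]
finger_gap: 0.997
grasp_force: 0.0
```

Request:
step_hand(motion={"moves":[[0,0,0,0],[0,0,0,0],[0,0,0,0],[0,0,0,0],[0,0,0,0]]})

```text
time_s: 8.68
ee_pos: [0.613, -0.2626, 0.1315]
eef_rot: [-2.787, -1.45, -0.001]
wrist_force: [-0.2, -0.5, -0.3]
finger_gap: 0.998
grasp_force: 0.0
```

Create k.py:
```python
from h import *
ws=[cam("wrist") for _ in range(3)];cv2.imwrite("pics/w6.png",ws[-1]["image"])
for w in ws:
    W=cloud(w);P=toolcloud(w);m=(W[...,2]>.028)&(W[...,2]<.042)&(np.hypot(W[...,0]-.614,W[...,1]+.262)<.04)
    n,l,st,c=cv2.connectedComponentsWithStats(m.astype(np.uint8));i=1+st[1:,4].argmax();q=P[l==i];r=rect(q)
    print(st[i],r,np.degrees(r[2]),np.median(q[:,2]),rect(W[l==i])[0],np.median(W[l==i][:,2]),np.degrees(rect(W[l==i])[2]))
s=sense();print(s["ee_pos"],np.degrees(np.arctan2(*Ro.from_rotvec(s["eef_rot"]).as_matrix()[[1,0],1])),s["qpos"][6])
```

```bash
python3 k.py
```

```text
[ 247  147   28   73 1792] (array([ 0.00556497, -0.00084139]), [0.019758334383368492, 0.055994220077991486], np.float32(0.0067891967)) 0.3889923 0.0969205058906424 [ 0.61551136 -0.2575562 ] 0.03459585700827099 54.572445
[ 247  147   27   72 1772] (array([ 0.00632019, -0.00113332]), [0.01951536536216736, 0.054637398570775986], np.float32(3.1316755)) 179.43178 0.09680781357537256 [ 0.61561406 -0.25692284] 0.0346483252566665 55.499542
[ 247  147   27   72 1773] (array([ 0.0063185, -0.0010804]), [0.019567621871829033, 0.05483424663543701], np.float32(3.1346083)) 179.59981 0.09677232184030471 [ 0.61563945 -0.25701731] 0.034638131671293565 55.3168
[ 0.61283783 -0.26284219  0.13134626] -35.098708280622766 0.12363118936888416
```

Scaled: 0.1165 m is 116.5, 0.0018 m is 1.8.

Request:
step_hand(motion={"moves":[[1.8,-1,35,0],[1.8,-1,70,0],[1.8,-1,100,0],[1.8,-1,116.5,0],[1.8,-1,116.5,0],[1.8,-1,116.5,0]]})

```text
time_s: 9.33
ee_pos: [0.6127, -0.2609, 0.0144]
eef_rot: [-2.787, -1.447, 0.002]
wrist_force: [1.0, 0.4, -0.4]
finger_gap: 1.003
grasp_force: 0.0
```

Request:
step_hand(motion={"moves":[[0,0,0,0],[0,0,0,0],[0,0,0,0],[0,0,0,0],[0,0,0,0],[0,0,0,0],[0,0,0,0]]}, finger_gap=0.0, grip_force=60)

```text
time_s: 9.92
ee_pos: [0.6136, -0.2609, 0.0157]
eef_rot: [2.787, 1.447, 0.001]
wrist_force: [-1.2, 0.3, 6.5]
finger_gap: 0.219
grasp_force: 60.1
```

Request:
step_hand(motion={"moves":[[0,0,-30,0],[0,0,-70,0],[0,0,-110,0],[0,0,-150,0],[0,0,-150,0],[0,0,-150,0]]})

```text
time_s: 10.42
ee_pos: [0.6142, -0.2614, 0.1675]
eef_rot: [2.785, 1.446, 0.005]
wrist_force: [-0.6, 1.3, -2.3]
finger_gap: 0.218
grasp_force: 59.4
```

```bash
python3 -c "
from h import *
w=cam('wrist');cv2.imwrite('pics/w7.png',w['image']);s=sense();R=Ro.from_rotvec(s['eef_rot']).as_matrix();print(s['ee_pos'],R[:2,:2],s['qpos'])"
```

```text
[ 0.61323036 -0.26045967  0.16527704] [[ 0.57503848  0.81812559]
 [ 0.81812601 -0.57503897]] [ 8.38926357e-04  6.91283863e-01  5.92873603e-01  1.56110791e+00
 -4.31568703e-01  1.02174027e+00  1.02472814e-01]
```

View pics/w7.png

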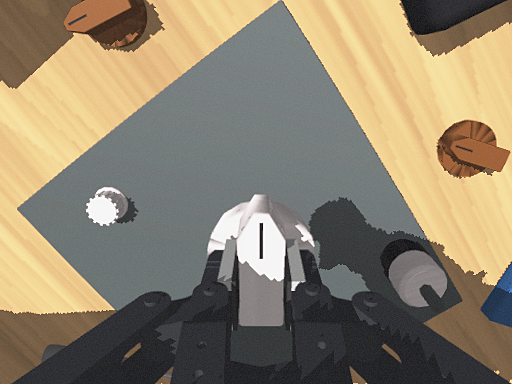

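The knob is held between the pads with the nose at (261,197), straight along tool x. I'll measure its offset in the hand, then go above the shaft.

Run:
```python
from h import *
w=cam("wrist");P=toolcloud(w)
S=P[185:330,200:325].reshape(-1,3);I=w["image"][185:330,200:325].reshape(-1,3).max(1)
S=S[(I>110)&(S[:,2]>-.04)&(S[:,2]<.03)]
top=S[(S[:,0]>.012)&(S[:,2]<-.01)];print("bar top z",np.percentile(top[:,2],[10,50,90]),"xmax",np.percentile(top[:,0],[99,100]))
nose=top[top[:,0]>.026];print("nose y",nose[:,1].mean(),nose[:,1].min(),nose[:,1].max())
mid=top[(top[:,0]>.012)&(top[:,0]<.019)];print("bar y",mid[:,1].min(),mid[:,1].max())
sk=S[(S[:,2]>-.002)&(S[:,2]<.015)];print("skirt",len(sk),cv2.minEnclosingCircle(sk[:,:2].astype(np.float32)),np.percentile(sk[:,2],[5,50,95]),sk[:,0].max())
```

```text
bar top z [-0.03025674 -0.01881909 -0.01454724] xmax [0.03185921 0.03226855]
nose y -0.0005843654529863215 -0.007039330436034593 0.005736392627399049
bar y -0.01611649758749895 0.015568658084540919
skirt 1920 ((0.006108712870627642, -0.0003310093015898019), 0.026198504492640495) [0.00116531 0.00333979 0.01079354] 0.032306897131503996
```

Request:
step_hand(motion={"moves":[[22,-25,-15,0.12],[43,-50,-25,0.24],[65,-76,-25,0.36],[86,-101,-25,0.48],[108,-126,-25,0.6],[130,-151,-25,0.72],[151,-177,-25,0.84],[173,-202,-25,0.96],[195,-227,-25,1.08],[216,-252,-25,1.2]]})

```text
time_s: 11.35
ee_pos: [0.5298, 0.0627, 0.1883]
eef_rot: [3.116, -0.388, -0.004]
wrist_force: [0.7, -0.1, -2.1]
finger_gap: 0.219
grasp_force: 59.3
```

Request:
step_hand(motion={"moves":[[0,0,0,0.115],[0,0,0,0.23],[0,0,0,0.23],[0,0,0,0.23],[0,0,0,0.23]]})

```text
time_s: 11.77
ee_pos: [0.5309, 0.0605, 0.1891]
eef_rot: [3.054, -0.73, -0.002]
wrist_force: [0.6, 1.0, -1.3]
finger_gap: 0.221
grasp_force: 59.4
```

Create st.py:
```python
from h import *
s=sense();R=Ro.from_rotvec(s['eef_rot']).as_matrix();print(s['ee_pos'],np.degrees(np.arctan2(R[1,0],R[0,0])),R[:2,:2],s['wrist_force'],s['wrist_torque'],s['finger_gap'],s['qpos'][6])
```

```bash
python3 st.py
```

```text
[0.53090311 0.06046018 0.18908283] -26.890558149957002 [[ 0.89187183 -0.45228647]
 [-0.45228762 -0.89187174]] [ 0.59799872  1.02915435 -1.33410407] [-0.00412149  0.03307903  0.01087232] 0.22089134926998014 -1.4826898516451694
```

The manual's scale: shifts go in mm. Converting my numbers, -0.05 m is -50, -0.025 m is -25.

Request:
step_hand(motion={"moves":[[-25,0,0,0],[-50,0,0,0],[-50,0,0,0],[-50,0,0,0],[-50,0,0,0],[-50,0,0,0]]})

```text
time_s: 12.27
ee_pos: [0.4876, 0.083, 0.19]
eef_rot: [-3.055, 0.734, -0.001]
wrist_force: [0.1, -1.3, -1.3]
finger_gap: 0.219
grasp_force: 59.4
```

Run:
```python
from h import *
exec(open("st.py").read())
for k in range(3):
    w=cam("wrist");W=cloud(w);P=toolcloud(w)
    for lo in(.1275,.1285):
        m=(W[...,2]>lo)&(W[...,2]<.134)&(np.hypot(W[...,0]-.531,W[...,1]-.061)<.014)
        if m.sum()<20: print(m.sum());continue
        r=rect(P[m]);print(m.sum(),r,np.degrees(r[2]),np.degrees(rect(W[m])[2]),rect(W[m])[0],np.median(P[m][:,2]))
exec(open("st.py").read())
v,u=np.nonzero(m);cv2.imwrite("pics/c8.png",cv2.resize(w["image"][max(0,int(v.mean())-50):int(v.mean())+50,int(u.mean())-60:int(u.mean())+60],None,fx=5,fy=5,interpolation=2));print(u.mean(),v.mean())
```

```text
[0.48755922 0.08302023 0.18999495] -27.03623458237122 [[ 0.8907189  -0.4545537 ]
 [-0.45455372 -0.8907193 ]] [ 0.14442233 -1.28278643 -1.30662731] [-0.01982784  0.01413563  0.00291351] 0.21928043740667533 -1.516820716082467
241 (array([ 0.04640261, -0.00091079]), [0.008877666667103767, 0.011516505852341652], np.float32(1.5184318)) 86.999725 65.94963 [0.52936006 0.06272723] 0.06077511718253953
196 (array([ 0.04634426, -0.00098153]), [0.00853864848613739, 0.011381194926798344], np.float32(1.5654663)) 89.6946 63.266674 [0.52933884 0.06281695] 0.060471630095493695
250 (array([ 0.04646388, -0.00097499]), [0.009134936146438122, 0.011421053670346737], np.float32(1.557792)) 89.2549 63.678562 [0.5293836  0.06269821] 0.06063956900938593
208 (array([ 0.04640137, -0.00096895]), [0.008568968623876572, 0.011373274959623814], np.float32(1.5576521)) 89.24689 63.68705 [0.52932411 0.06272167] 0.06052207112231518
254 (array([ 0.04654424, -0.00098084]), [0.009288160130381584, 0.011367824859917164], np.float32(1.5651519)) 89.6766 63.25038 [0.52931446 0.06270824] 0.060537099472592865
224 (array([ 0.04665066, -0.00098143]), [0.009067557752132416, 0.01136060617864132], np.float32(1.5778006)) 90.40131 62.52608 [0.52940911 0.06266047] 0.06042837771480891
[0.48726822 0.08308897 0.18985005] -27.077542086168844 [[ 0.89039118 -0.45519599]
 [-0.45519588 -0.89039126]] [ 0.31595847  0.58003959 -1.74038075] [-0.01540868  0.02555995 -0.03705942] 0.21683686641446112 -1.517404929425475
262.39732142857144 134.86607142857142
```

View pics/c8.png

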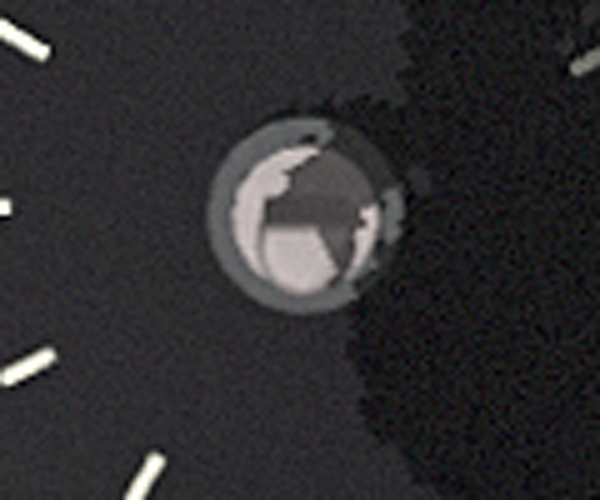

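The flat edge is at crop row 228 and faces tool +x, the nose's direction, so the rotation already matches. The axis is at tool (0.0485, -0.001).

Request:
step_hand(motion={"moves":[[25,-0.6,0,0],[48.5,-0.6,0,0],[48.5,-0.6,20,0],[48.5,-0.6,42,0],[48.5,-0.6,42,0],[48.5,-0.6,42,0],[48.5,-0.6,42,0]]})

```text
time_s: 13.0
ee_pos: [0.5306, 0.0617, 0.1486]
eef_rot: [3.054, -0.735, 0.001]
wrist_force: [-0.3, 0.6, -1.2]
finger_gap: 0.22
grasp_force: 59.3
```

```bash
python3 st.py
```

```text
[0.53058423 0.06174141 0.14862385] -27.07687919589231 [[ 0.89039635 -0.45518571]
 [-0.45518553 -0.89039651]] [-0.28957465  0.60234967 -1.16512162] [-0.02754108 -0.03518498  0.00882595] 0.22045025691054643 -1.4363790555808325
```

Request:
step_hand(motion={"moves":[[0,0,3,0],[0,0,6,0],[0,0,9,0],[0,0,11,0],[0,0,11,0]]})

```text
time_s: 13.42
ee_pos: [0.5314, 0.0616, 0.1372]
eef_rot: [3.054, -0.735, 0.004]
wrist_force: [4.7, -3.9, 2.4]
finger_gap: 0.218
grasp_force: 59.9
```

```bash
python3 st.py
```

```text
[0.53139351 0.06163867 0.13719348] -27.05727936521769 [[ 0.8905488  -0.4548804 ]
 [-0.45487928 -0.8905525 ]] [ 4.7118057  -3.90419901  2.44872601] [-0.70651115 -1.00233744  0.04163444] 0.21847850442470854 -1.4208390930443535
```

Scaled: 0.0012 m is 1.2.

Request:
step_hand(motion={"moves":[[1.2,0,0,0],[1.2,0,0,0],[1.2,0,0,0]]})

```text
time_s: 13.67
ee_pos: [0.5317, 0.0612, 0.1371]
eef_rot: [3.054, -0.735, 0.002]
wrist_force: [3.1, -2.9, 2.4]
finger_gap: 0.22
grasp_force: 59.8
```

```bash
python3 st.py
```

```text
[0.53172183 0.06121547 0.1370581 ] -27.070063039482218 [[ 0.89045024 -0.45507976]
 [-0.45507947 -0.89045068]] [ 3.12518191 -2.87065581  2.41216991] [-0.6418559  -0.70773067  0.04464681] 0.2196591460951496 -1.4206826691864662
```

Request:
step_hand(motion={"moves":[[1.2,0,3,0],[1.2,0,5,0],[1.2,0,5,0]]})

```text
time_s: 13.92
ee_pos: [0.5321, 0.0602, 0.1312]
eef_rot: [3.053, -0.736, -0.0]
wrist_force: [0.9, -4.8, 0.5]
finger_gap: 0.218
grasp_force: 59.6
```

```bash
python3 st.py
```

```text
[0.53210953 0.06022454 0.1312356 ] -27.093075221526863 [[ 0.89026783 -0.45543714]
 [-0.4554373  -0.8902668 ]] [ 0.8754849  -4.80446795  0.46794715] [-1.14916815 -0.45824537  0.05030159] 0.21823181200863276 -1.413220986554912
```

Request:
step_hand(motion={"moves":[[0.6,0.7,2,0],[0.6,0.7,4,0],[0.6,0.7,4,0]]})

```text
time_s: 14.17
ee_pos: [0.5322, 0.06, 0.1272]
eef_rot: [3.054, -0.735, -0.001]
wrist_force: [1.4, -3.2, 1.2]
finger_gap: 0.216
grasp_force: 59.6
```

```bash
python3 st.py
```

```text
[0.53217683 0.06002412 0.12716434] -27.064792530849736 [[ 0.89049236 -0.45499723]
 [-0.45499769 -0.89049255]] [ 1.37554584 -3.21607068  1.21787785] [-0.77293226 -0.24674208  0.02302075] 0.21596765044122557 -1.406441857272511
```

Request:
step_hand(motion={"moves":[[0,0,2,0],[0,0,4,0],[0,0,6,0],[0,0,6,0]]})

```text
time_s: 14.5
ee_pos: [0.5323, 0.06, 0.1216]
eef_rot: [3.054, -0.735, -0.001]
wrist_force: [-1.6, -4.3, 3.7]
finger_gap: 0.218
grasp_force: 60.3
```

```bash
python3 st.py
```

```text
[0.53233844 0.05999528 0.12160577] -27.063859875238837 [[ 0.89049992 -0.45498321]
 [-0.45498328 -0.89049998]] [-1.6315468  -4.34539755  3.68648406] [-0.84371632  0.21455667  0.06249562] 0.2177350079452109 -1.398289954877706
```

Scaled: 0.001 m is 1, 0.002 m is 2.

Request:
step_hand(motion={"moves":[[0,0.4,1,0],[0,0.4,2,0],[0,0.4,2,0]]})

```text
time_s: 14.75
ee_pos: [0.5326, 0.0598, 0.121]
eef_rot: [-3.053, 0.735, -0.001]
wrist_force: [-5.9, -1.6, 19.5]
finger_gap: 0.218
grasp_force: 62.4
```

```bash
python3 st.py
```

```text
[0.53258727 0.05981052 0.12098961] -27.06827562448166 [[ 0.89046489 -0.45505108]
 [-0.45505193 -0.8904638 ]] [-5.88295153 -1.62270468 19.50829949] [-0.30954277  1.11328712  0.02735421] 0.2182446422053633 -1.3950084822789945
```

Request:
step_hand(motion={"moves":[[0,0,1,0],[0,0,1,0]]})

```text
time_s: 14.92
ee_pos: [0.5328, 0.0598, 0.1207]
eef_rot: [-3.052, 0.735, -0.002]
wrist_force: [-7.0, -0.5, 29.4]
finger_gap: 0.218
grasp_force: 63.7
```

```bash
python3 st.py
```

```text
[0.53278712 0.05977114 0.12071884] -27.075430970639303 [[ 0.89040794 -0.45516041]
 [-0.45516307 -0.89040572]] [-7.00151106 -0.49543586 29.44821482] [-0.18399372  1.6490069   0.01394492] 0.21797735679624575 -1.3936180837348484
```

Request:
step_hand(motion={"moves":[[0,0,-0.8,0],[0,0,-0.8,0],[0,0,-0.8,0],[0,0,-0.8,0]]})

```text
time_s: 15.25
ee_pos: [0.5326, 0.0598, 0.121]
eef_rot: [-3.053, 0.735, -0.001]
wrist_force: [-5.5, -2.0, 21.8]
finger_gap: 0.215
grasp_force: 62.3
```

```bash
python3 st.py
```

Run:
```python
from h import *
w=cam("wrist");P=toolcloud(w);W=cloud(w);cv2.imwrite("pics/w9.png",w["image"])
I=w["image"].max(2);m=(P[...,0]>.022)&(P[...,0]<.036)&(np.abs(P[...,1])<.006)&(I>90)&(P[...,2]<-.01)&(P[...,2]>-.04)
print("nose top z tool",np.median(P[m][:,2]),"world",np.percentile(W[m][:,2],[25,50,75]),"xmax",P[m][:,0].max())
t=cam("top");W=cloud(t)
m=(np.hypot(W[...,0]-.5328,W[...,1]-.0598)<.06)&(W[...,2]>.11)&(W[...,2]<.125);print("skirt z top cam",np.median(W[m][:,2]),m.sum())
S=w
e=W[(np.hypot(W[...,0]-.4775,W[...,1]-.218)<.04)&(W[...,2]>.122)&(W[...,2]<.138)]
if len(e)>5: r=rect(e);print("wing",len(e),r,np.degrees(r[2]))
```

```text
[0.53261693 0.05982686 0.12096389] -27.06426391684893 [[ 0.89049671 -0.45498825]
 [-0.45498956 -0.89049554]] [-5.45221557 -1.96687923 21.84480843] [-0.39081068  1.12154493 -0.04440024] 0.21531183263206757 -1.3947955801468477
nose top z tool -0.018384483544497295 world [0.13719032 0.13936049 0.14000281] xmax 0.030380688353385282
skirt z top cam 0.11800386704085075 39
```

View pics/w9.png

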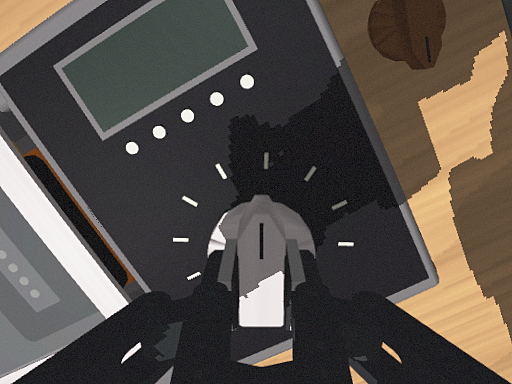

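The wrist view shows the knob seated, with the nose at (262,197). Its top is at about z 0.140 and the skirt at 0.118, matching the fully pressed heights of 0.141 and 0.119. The push is about 22 N.

```bash
python3 -c "
from workcell import close_job
print(close_job())"
```

```text
the job is handed in; nothing more can be done
None
```

The job is handed in at about 15 s on the robot's clock: the turnbutton is square across the lid edge at its stop (checked right after turning it, not again at the end), and the gripper holds the knob fully home on the D-shaft, pressed in with about 22 N.

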